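# Get the thread winder ready for a new run

## Robot

A 6-joint arm with a two-finger parallel gripper is mounted at the origin on the work surface. World frame = base frame: x ahead of the robot, y to its left, z up, the work surface at z = 0. Lengths are in m, angles in rad, forces in N, time in s.
With the tool pointing down it reaches from about 0.375 to 0.975 m from the base axis. Payload 3.8 kg.
Tool frame: the origin (TCP) lies between the finger pads; the fingertips stand 17 mm ahead of it and the grasp point (between the pads) lies 2 mm behind it; z points along the fingers, y is the line along which they close (so a half turn about z gives the same grasp; the last joint's range is limited). The gripper opens to 85 mm and grips with 20 to 120 N. Pads are 22 mm wide; open, the fingers measure 114 mm over their backs; the gripper's body (76 mm by 85 mm) begins 54 mm behind the grasp point. The pads swing forward as they close: fully open they stand 13 mm farther back than shut.
Start: joints at [1.173, 0.264, 1.604, -0, 1.274, -0.037], TCP at [0.238, 0.632, 0.248] pointing down, gripper open.
Joint ranges: [-2.63, 2.63], [-0.94, 2.18], [0.31, 2.57], [-1.31, 4.45], [0, 2.66], [-2.55, 2.55]. Speed limits (rad/s): [2.57, 2.57, 3.14, 3.14, 3.14, 3.14].

## Interface

Orientations are given as a rotation vector (axis times angle).
In Python, from workcell import bot gives the robot as it stands.
- The arm moves only by the tool play_rows, never from a script. Its argument "steps" is one flat list of numbers, 4 for each row, row after row: the shift along the tool's x, y, z in m, then the turn about the tool's z in rad. A call has 1 to 10 rows; each row is the pose to reach, as a shift and turn from the pose commanded when the call began, along the tool's axes at that moment; what a row does not reach only later rows make up. A row lasts 1/8 s, in which the tool goes at most 62.5 mm and 10.7 degrees, less where a joint would pass 70% of its speed; a pose out of reach is approached as far as the arm can. A call with a gripper value outside its range is refused whole. "jaw" is the closure in counts, from 0 (fully open) to 255 (shut), set as the call begins (left out, the last holds). The fingers move at their own pace and stop on an object; "grip_force" is the grip in N (left out, the last holds). Time passes only in rows, so rows that repeat a pose let the fingers close. It gives the time, the measured TCP pose, the force, the opening and the grip force at its end, in the units of the state.
- bot.read_state(): the state, without advancing time (a new reading comes with each control period).
- bot.read_camera(name): name is "scene" or "top"; returns a dict with "pixels" (420x560x3 uint8, blue, green, red), "mtx" (3x3 intrinsics, pixels), "R" (3x3) and "t" (3): a world point X has camera coordinates R X + t. Camera axes: x right, y down, z forward; pixel columns grow to the right and rows downward; lengths in m; the calibration is good to about 2 mm. A picture is of the moment at which its call begins. There is no depth.
- bot.finish_job(): hands the job in; it is judged then, once.
The state is a dict: "time": time; "q": joint angles; "joint_vel": joint speeds; "joint_torque": joint torques, N m; "tool_pos": TCP position; "tcp_rot": TCP orientation; "wrist_force": force on the tool from outside, world axes, zero at the start; "torque": the same for the moment, N m; "width": opening from 0.0 (shut) to 1.0 (fully open); "grip_force": force on a finger pad.
Only numpy, scipy, OpenCV 4.12 (cv2) and the standard library are available. Lean on these libraries where they do the work, as an engineer would, in place of code of your own. Each camera call takes 0.05 s, during which the arm holds its last target. There are 200 camera calls.

## Task

Get the thread winder ready: first weigh it down with all the brass L-shaped plates that are on the bench, piled flat one on another with their long legs along the black rubber rail of its base and their short feet pointing to opposite sides by turns, so that the pile stays balanced. Then turn the turns-counter knob back to its zero stop, and after that pull the tab of the yellow tension gauge out to the red mark, hold it there for a second or two, and let it go back home. Leave the pile standing squarely on the rail, and leave the glue bottle, the bowl and the orange spool alone.

Things in the scene. Friction and masses are not known exactly. Their poses are not given: they have to be found in the camera images.
- ballast_rail (a point): centre of the top face of the black rubber rail (120 x 32 mm, 8 mm high) on the blue base (200 x 380 x 10 mm) of the fixed winder; the rail's top is 18 mm above the bench. x along the rail, y towards the counter's headstock (a grey box, 120 x 110 mm, top 80 mm above the bench, whose near face is 180 mm from the rail's centre line), z up
- knob_grip (a point): point on the vertical axis of the black knob of the turns counter, on top of the grey headstock, at the height to grip it (107 mm above the bench), 235 mm along the rail's y from the rail's centre. Its axes are those of the winder (same as the rail's) and do not turn with the knob. The knob is a bar 46 mm long, 14 mm wide and 32 mm high (from 84.5 to 116.5 mm above the bench) on a round skirt of 48 mm diameter, 3 mm thick; a red pointer marks one end of the bar
- counter (a joint): knob angle in rad, 0 at the zero stop (pointer at the wide red tick of the dial, bar along the winder's x, red end to +x), growing as the knob is turned clockwise seen from above, up to 4.6; turn it anticlockwise to go back to zero. It is stiff by friction (0.04 N m) and stays where it is left
- tab (a point): middle of the upright black tab at the end of the gauge's tongue: 12 mm thick along x, 26 mm wide along y, from 12 to 56 mm above the bench, this point 36 mm above it. Axes of the fixed gauge: the tab pulls out along -x; at home its centre is 45 mm in front (-x) of the yellow housing (100 mm long, 52 mm wide, 36 mm high). An aluminium rail 6 mm high and 60 mm wide lies on the bench under it
- slide (a joint): how far the tab is pulled out, m, 0 at home, at most 0.09. A spring pulls it home: 1.6 N at home plus 0.8 N per 10 mm
- mark (a joint): where the red mark on the gauge's rail stands, m, in the same measure: the tab is at the mark when joint slide equals joint mark (white pointer of the tab over the red line). Set at the start and stiff; leave it where it is
- glue_center (a point): white glue bottle, 44 mm across, 110 mm high, not to be disturbed; this point is half-way up
- bowl_mid (a point): white bowl, 90 mm across, 45 mm high, not to be disturbed; this point is half-way up
- spool_mid (a point): orange spool, 50 mm across, 50 mm high, not to be disturbed; this point is half-way up
- mark_line (a point): the red mark, at the height of the tab's middle point: the place where point tab must come to; axes of the gauge
- a_mid (a point): brass-coloured L-shaped plate, 14 mm thick, 0.35 kg: centre of its long leg (90 x 26 mm), half-way up (7 mm above its underside). x along the long leg towards the end with the foot, y the way the foot points, z up. The foot is 24 mm wide along the leg (from 21 to 45 mm along x) and reaches 45 mm from the leg's centre line. May be absent
- a_toe (a point): outer end of the foot of the plate of a_mid: (33, 45, 0) mm in the axes of a_mid. Absent with its plate
- b_mid (a point): brass-coloured L-shaped plate, 14 mm thick, 0.35 kg: centre of its long leg (90 x 26 mm), half-way up (7 mm above its underside). x along the long leg towards the end with the foot, y the way the foot points, z up. The foot is 24 mm wide along the leg (from 21 to 45 mm along x) and reaches 45 mm from the leg's centre line. May be absent
- b_toe (a point): outer end of the foot of the plate of b_mid: (33, 45, 0) mm in the axes of b_mid. Absent with its plate
- c_mid (a point): brass-coloured L-shaped plate, 14 mm thick, 0.35 kg: centre of its long leg (90 x 26 mm), half-way up (7 mm above its underside). x along the long leg towards the end with the foot, y the way the foot points, z up. The foot is 24 mm wide along the leg (from 21 to 45 mm along x) and reaches 45 mm from the leg's centre line. May be absent
- c_toe (a point): outer end of the foot of the plate of c_mid: (33, 45, 0) mm in the axes of c_mid. Absent with its plate
- d_mid (a point): brass-coloured L-shaped plate, 14 mm thick, 0.35 kg: centre of its long leg (90 x 26 mm), half-way up (7 mm above its underside). x along the long leg towards the end with the foot, y the way the foot points, z up. The foot is 24 mm wide along the leg (from 21 to 45 mm along x) and reaches 45 mm from the leg's centre line. May be absent
- d_toe (a point): outer end of the foot of the plate of d_mid: (33, 45, 0) mm in the axes of d_mid. Absent with its plate
Not all that is in view belongs to the job. What is shaped like the part that bears c_mid but green or grey is not meant.

How it is judged:
On the way, in this order (a step that is already met when the one before it is completed fails the run):
1. all the plates present are piled on the rail, feet pointing to opposite sides by turns (x of a_mid in the frame of ballast_rail between -0.018 and 0.018 m and y of a_mid in the frame of ballast_rail between -0.012 and 0.012 m and angle between the x axis of each of a_mid, b_mid, c_mid, d_mid and the x axis of ballast_rail, either way round below 0.22 rad and angle between each of a_mid, b_mid, c_mid, d_mid's own z axis and vertical below 0.1 rad and x of b_mid in the frame of ballast_rail between -0.018 and 0.018 m and y of b_mid in the frame of ballast_rail between -0.012 and 0.012 m and x of c_mid in the frame of ballast_rail between -0.018 and 0.018 m and y of c_mid in the frame of ballast_rail between -0.012 and 0.012 m and x of d_mid in the frame of ballast_rail between -0.018 and 0.018 m and y of d_mid in the frame of ballast_rail between -0.012 and 0.012 m and (z of a_mid in the frame of b_mid above 0.021 m or z of a_mid in the frame of b_mid below -0.021 m or horizontal distance between a_toe and b_toe above 0.055 m) and (z of a_mid in the frame of c_mid above 0.021 m or z of a_mid in the frame of c_mid below -0.021 m or horizontal distance between a_toe and c_toe above 0.055 m) and (z of a_mid in the frame of d_mid above 0.021 m or z of a_mid in the frame of d_mid below -0.021 m or horizontal distance between a_toe and d_toe above 0.055 m) and (z of b_mid in the frame of c_mid above 0.021 m or z of b_mid in the frame of c_mid below -0.021 m or horizontal distance between b_toe and c_toe above 0.055 m) and (z of b_mid in the frame of d_mid above 0.021 m or z of b_mid in the frame of d_mid below -0.021 m or horizontal distance between b_toe and d_toe above 0.055 m) and (z of c_mid in the frame of d_mid above 0.021 m or z of c_mid in the frame of d_mid below -0.021 m or horizontal distance between c_toe and d_toe above 0.055 m) and contact force between the fingers and anything else below 0.5 N), for 0.3 s.
2. the counter knob is back at its zero stop (value of joint counter below 0.08 rad), for 0.2 s.
3. the gauge tab is held at the red mark (within 5 mm) for 1 s (x of tab in the frame of mark_line between -0.005 and 0.005 m), for 1 s.
At the end, for the whole second after the job is handed in: all plates present flat in one pile on the rail: long-leg centres within 18 mm along and 12 mm across, 0.22 rad, tilt under 0.1 rad, feet of successive plates to opposite sides (lowest either way); knob within 0.08 rad of zero; tab home within 6 mm (x of a_mid in the frame of ballast_rail between -0.018 and 0.018 m and y of a_mid in the frame of ballast_rail between -0.012 and 0.012 m and angle between the x axis of each of a_mid, b_mid, c_mid, d_mid and the x axis of ballast_rail, either way round below 0.22 rad and angle between each of a_mid, b_mid, c_mid, d_mid's own z axis and vertical below 0.1 rad and x of b_mid in the frame of ballast_rail between -0.018 and 0.018 m and y of b_mid in the frame of ballast_rail between -0.012 and 0.012 m and x of c_mid in the frame of ballast_rail between -0.018 and 0.018 m and y of c_mid in the frame of ballast_rail between -0.012 and 0.012 m and x of d_mid in the frame of ballast_rail between -0.018 and 0.018 m and y of d_mid in the frame of ballast_rail between -0.012 and 0.012 m and (z of a_mid in the frame of b_mid above 0.021 m or z of a_mid in the frame of b_mid below -0.021 m or horizontal distance between a_toe and b_toe above 0.055 m) and (z of a_mid in the frame of c_mid above 0.021 m or z of a_mid in the frame of c_mid below -0.021 m or horizontal distance between a_toe and c_toe above 0.055 m) and (z of a_mid in the frame of d_mid above 0.021 m or z of a_mid in the frame of d_mid below -0.021 m or horizontal distance between a_toe and d_toe above 0.055 m) and (z of b_mid in the frame of c_mid above 0.021 m or z of b_mid in the frame of c_mid below -0.021 m or horizontal distance between b_toe and c_toe above 0.055 m) and (z of b_mid in the frame of d_mid above 0.021 m or z of b_mid in the frame of d_mid below -0.021 m or horizontal distance between b_toe and d_toe above 0.055 m) and (z of c_mid in the frame of d_mid above 0.021 m or z of c_mid in the frame of d_mid below -0.021 m or horizontal distance between c_toe and d_toe above 0.055 m) and value of joint counter below 0.08 rad and value of joint slide below 0.006 m); the robot touches nothing.
It fails at once if the glue bottle is disturbed (moved more than 30 mm) (distance of glue_center from where it was at the start of the episode above 0.03 m).
It fails at once if the bowl is disturbed (moved more than 30 mm) (distance of bowl_mid from where it was at the start of the episode above 0.03 m).
It fails at once if the spool is disturbed (moved more than 30 mm) (distance of spool_mid from where it was at the start of the episode above 0.03 m).
Of plate_a, plate_b, plate_c, plate_d only 3 to 4 are there at a start; the rules pass over those that are not, and their reading is None.
At some moment in a run one of plate_a, plate_b, plate_c, plate_d may be knocked a few centimetres aside while the robot is not near it.
Once in a run the grip may slacken for a moment while it holds something.
It also fails if it takes over 210 s, if anything falls off the work surface, if the arm or the gripper's body presses on something with over 40 N, if the wrist force passes 120 N, or if a joint passes its speed limit or range.

## Working session

There is one attempt and no reset: what is moved stays moved. The work goes in short steps, Python scripts to look and compute and a tool call to move; the robot and the scene stay as the last step left them, time stands still between calls to the robot, and variables do not carry over. Pictures are saved under pics/ and viewed, at most 14 in all, crops included, and the job is handed in when it is done.

Besides the shell and the picture viewer there is one more tool, called after "Emit:" as a command line: name --argument value ..., lists and objects as JSON in quotes. play_rows: Moves the arm, as the interface text tells. Its arguments: {"type":"object","properties":{"steps":{"type":"array"},"jaw":{"type":"number"},"grip_force":{"type":"number"}},"required":["steps"]}

```bash
mkdir -p pics; cat > h.py <<'E'
import numpy as np, cv2
from workcell import bot
def cam(name, save=None):
    c=bot.read_camera(name)
    for k in('mtx','R','t'): c[k]=np.array(c[k],float)
    c['pixels']=np.ascontiguousarray(c['pixels'])
    if save: cv2.imwrite('pics/'+save,c['pixels'])
    return c
def cast(c,uv,z):
    uv=np.atleast_2d(np.array(uv,float)); d=np.c_[uv,np.ones(len(uv))]@np.linalg.inv(c['mtx']).T@c['R']
    o=-c['R'].T@c['t'].ravel(); s=(z-o[2])/d[:,2]
    return (o+d*s[:,None])[:,:2]
def proj(c,X):
    X=np.atleast_2d(X); p=(X@c['R'].T+c['t'].ravel())@c['mtx'].T
    return p[:,:2]/p[:,2:]
E
python3 - <<'E'
from h import *
for n in('top','scene'):
    c=cam(n,n+'0.png'); print(n,-c['R'].T@c['t'].ravel(),c['mtx'][0,0])
s=bot.read_state(); print(s)
E
```

```text
top [0.13271524 0.00194445 1.61397442] 545.4307466383558
scene [ 1.14817001 -0.01280422  1.0262748 ] 453.20422066433775
{'time': 0.1, 'q': array([ 1.17309393e+00,  2.64679809e-01,  1.60525933e+00,  1.27374265e-05,
        1.27371760e+00, -3.68904852e-02]), 'joint_vel': array([-0.00151743, -0.00150219, -0.00341017, -0.00080724, -0.00035797,
       -0.00116201]), 'joint_torque': array([ 3.75986610e-04, -5.16713548e+01, -3.68589664e+01, -1.32765472e-04,
        6.43863226e-03, -8.33550359e-06]), 'tool_pos': array([0.23804142, 0.63094866, 0.24707333]), 'tcp_rot': array([-0.5636162 , -3.09015545,  0.00316143]), 'wrist_force': array([ 0.22232728, -0.37677783, -0.21440098]), 'torque': array([-0.01520405, -0.02135909,  0.04528025]), 'grip_force': 0.0, 'width': 0.9958055166007583}
```

View pics/top0.png

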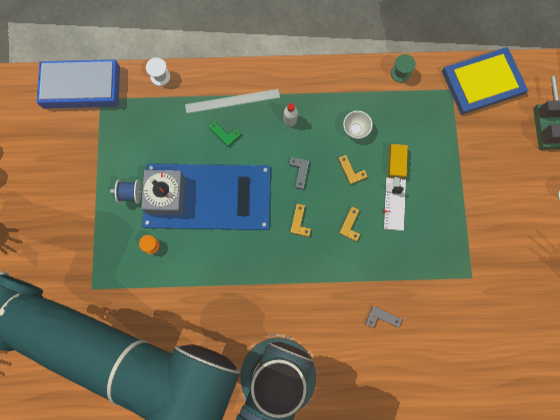

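View pics/scene0.png

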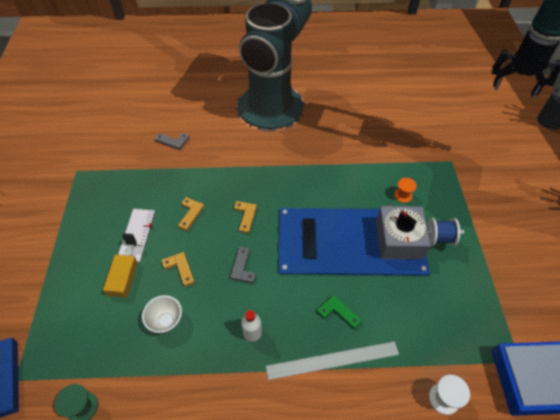

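The views show three brass plates in the top image, at (300,220), (350,224) and (352,169). Things that could be mistaken for them are the grey L's at (301,172) and (383,318) and the green L at (225,133); the yellow gauge housing at (399,160) is also close in colour. The rail is at (243,196), the knob at (161,190), the tab at (397,190) and the red mark near (387,211).

```bash
cat >> h.py <<'E'
from scipy.spatial.transform import Rotation as Rn
def plates(c,z=0.007,amin=250,amax=1400,show=False):
    hsv=cv2.cvtColor(c['pixels'],cv2.COLOR_BGR2HSV)
    m=cv2.inRange(hsv,(15,110,90),(32,255,255)); m=cv2.morphologyEx(m,cv2.MORPH_CLOSE,np.ones((3,3)))
    out=[]
    for k in cv2.findContours(m,cv2.RETR_EXTERNAL,cv2.CHAIN_APPROX_NONE)[0]:
        if not amin<cv2.contourArea(k)<amax: continue
        f=np.zeros(m.shape,np.uint8); cv2.drawContours(f,[k],-1,255,-1)
        v,u=np.nonzero(f); P=cast(c,np.c_[u,v],z); g=P.mean(0)
        w,V=np.linalg.eigh(np.cov((P-g).T))
        sol=cv2.contourArea(k)/cv2.contourArea(cv2.convexHull(k))
        a=np.arctan2(V[1,1],V[0,1]); s=np.mean(((P-g)@V[:,1])**3)
        out.append((g,a,s,(u.mean(),v.mean()),sol,len(u)))
    res=[]
    # model moments of the L (axes: leg x, foot y)
    X,Y=np.meshgrid(np.arange(-44.5,45),np.arange(-12.5,45)); k=(Y<13)|(X>21); M=np.c_[X[k],Y[k]]; gm=M.mean(0)
    w,V=np.linalg.eigh(np.cov((M-gm).T)); am=np.arctan2(V[1,1],V[0,1]); sm=np.mean(((M-gm)@V[:,1])**3)
    for g,a,s,uv,sol,n in out:
        th=a-am+(np.pi if s*sm<0 else 0); th=(th+np.pi)%(2*np.pi)-np.pi
        R=np.array([[np.cos(th),-np.sin(th)],[np.sin(th),np.cos(th)]])
        res.append((g-R@gm/1000,th,uv,sol,n))
    return res
def rel(x,y,z,yaw=None):
    "shift/turn in tool axes to put the TCP at x,y,z with closing line (tool y) along world angle yaw (mod pi)"
    s=bot.read_state(); R=Rn.from_rotvec(s['tcp_rot']).as_matrix(); d=R.T@(np.array([x,y,z])-s['tool_pos'])
    cur=np.arctan2(R[1,1],R[0,1]); t=0
    if yaw is not None: t=-((yaw-cur+np.pi/2)%np.pi-np.pi/2)
    return np.round(np.r_[d,t],4), np.round(np.degrees(cur),1), np.round(s['q'][5],2)
E
python3 - <<'E'
from h import *
for n in('top','scene'):
    c=cam(n); print(n)
    for p in plates(c): print(np.round(p[0],4),round(np.degrees(p[1]),1),np.round(p[2]),round(p[3],2),p[4])
    hsv=cv2.cvtColor(c['pixels'],cv2.COLOR_BGR2HSV)
    # base
    b=cv2.inRange(hsv,(105,120,60),(125,255,255)); k=max(cv2.findContours(b,0,2)[0],key=lambda k:cv2.contourArea(k) if True else 0)
    r=cv2.minAreaRect(k); print('base',r, np.round(cast(c,cv2.boxPoints(r),.01),3).tolist())
    x,y,w,h=cv2.boundingRect(k); 
    f=np.zeros(b.shape,np.uint8); cv2.drawContours(f,[cv2.convexHull(k)],-1,255,-1)
    d=cv2.inRange(hsv,(0,0,0),(180,255,60))&f
    for q in cv2.findContours(d,0,2)[0]:
        if cv2.contourArea(q)>60:
            r=cv2.minAreaRect(q); print(' dark',np.round(r[0]),r[1],np.round(cast(c,[r[0]],.018),4),np.round(cast(c,cv2.boxPoints(r),.018),3).tolist())
    red=cv2.inRange(hsv,(0,120,80),(6,255,255))|cv2.inRange(hsv,(172,120,80),(180,255,255))
    for q in cv2.findContours(red,0,2)[0]:
        if cv2.contourArea(q)>=2: print(' red',q.reshape(-1,2).mean(0).round(1),cv2.contourArea(q))
    if n=='top':
        a=cv2.resize(c['pixels'][135:240,130:210],None,fx=5,fy=5,interpolation=cv2.INTER_CUBIC)
        e=cv2.resize(c['pixels'][135:240,345:420],None,fx=5,fy=5,interpolation=cv2.INTER_CUBIC)
        cv2.imwrite('pics/crop1.png',np.hstack([a,e]))
    else:
        a=cv2.resize(c['pixels'][190:270,360:470],None,fx=4,fy=4,interpolation=cv2.INTER_CUBIC)
        e=cv2.resize(c['pixels'][190:310,100:190],None,fx=4,fy=4,interpolation=cv2.INTER_CUBIC)
        a=cv2.copyMakeBorder(a,0,e.shape[0]-a.shape[0],0,0,0); cv2.imwrite('pics/crop2.png',np.hstack([a,e]))
E
```

```text
top
[ 0.4394 -0.226 ] 152.0 [350. 225.] 0.72 359
[ 0.4518 -0.0712] 165.5 [299. 222.] 0.7 355
[ 0.6019 -0.232 ] -158.6 [351. 171.] 0.71 341
[ 0.6355 -0.3835] 153.6 [397. 161.] 0.95 626
base ((206.13836669921875, 196.42160034179688), (125.66107177734375, 63.89491271972656), 0.9240452647209167) [[0.438, 0.391], [0.637, 0.393], [0.62, 0.008], [0.421, 0.016]]
 dark [161. 188.] (15.108353614807129, 10.755098342895508) [[0.5572 0.3371]] [[0.565, 0.364], [0.586, 0.34], [0.549, 0.31], [0.528, 0.334]]
 dark [243. 196.] (9.351180076599121, 37.04780960083008) [[0.5228 0.09  ]] [[0.467, 0.107], [0.581, 0.101], [0.58, 0.073], [0.465, 0.079]]
 red [384.2 210.8] 3.5
 red [161.2 189.2] 7.0
 red [161.5 174.5] 3.0
 red [291.5 106.4] 32.5
scene
[ 0.6022 -0.3947] -20.0 [120. 275.] 0.95 980
[ 0.6012 -0.2336] -159.1 [180. 267.] 0.76 512
[ 0.4502 -0.0727] 165.4 [246. 215.] 0.77 423
[ 0.4384 -0.2271] 152.5 [190. 212.] 0.78 433
[-0.5952  0.3428] -105.8 [348.   3.] 0.55 359
[-0.6218 -0.3247] -108.0 [184.   2.] 0.81 569
base ((354.0, 241.5), (65.0, 150.0), 90.0) [[0.428, 0.014], [0.442, 0.427], [0.64, 0.382], [0.626, 0.007]]
 dark [309. 238.] (38.345375061035156, 11.693506240844727) [[0.5289 0.0882]] [[0.469, 0.075], [0.468, 0.107], [0.586, 0.1], [0.586, 0.071]]
 dark [385. 235.] (43.416358947753906, 14.283557891845703) [[0.5272 0.288 ]] [[0.461, 0.272], [0.456, 0.311], [0.589, 0.303], [0.594, 0.266]]
 red [249.3 314.7] 68.5
 red [150.  225.5] 2.0
 red [403.7 213.2] 8.0
```

View pics/crop1.png

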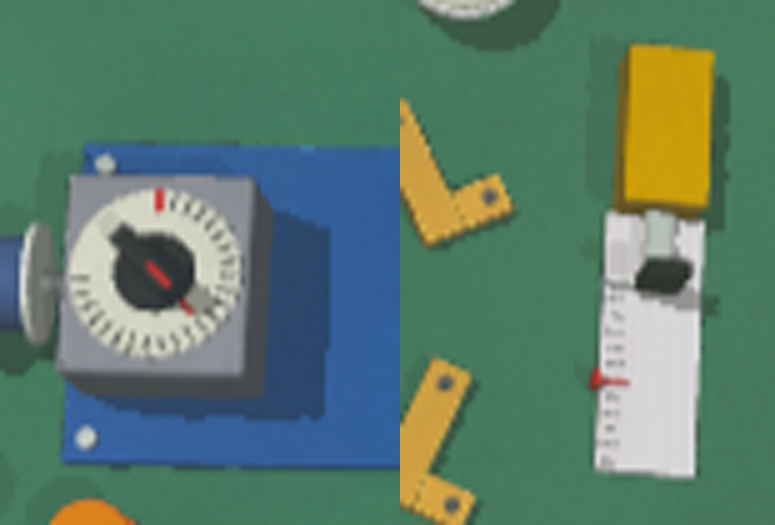

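View pics/crop2.png

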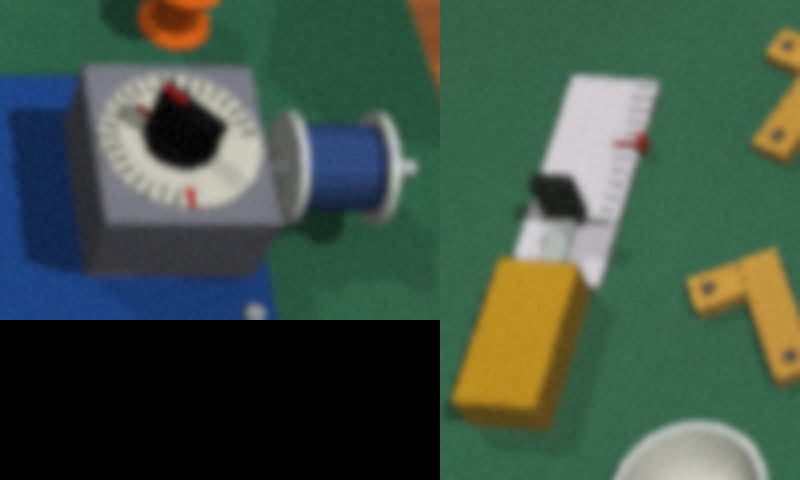

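The close crop shows three brass plates with their bolt holes. They are clearly distinct from the grey L's, the green L and the housing, so I choose those three. The pointer's red end is at lower right, about 137° clockwise of the wide red tick, so the counter is near 2.4 rad.

```bash
python3 - <<'E'
from h import *
print(rel(.451,-.072,.12,np.radians(165.5+90)))
E
```

```text
(array([-0.4474, -0.5825,  0.1282, -0.1078]), np.float64(69.3), np.float64(-0.04))
```

Emit:
play_rows --steps '[-0.447,-0.582,0.11,-0.108,-0.447,-0.582,0.11,-0.108,-0.447,-0.582,0.11,-0.108,-0.447,-0.582,0.11,-0.108,-0.447,-0.582,0.11,-0.108,-0.447,-0.582,0.11,-0.108,-0.447,-0.582,0.11,-0.108,-0.447,-0.582,0.11,-0.108,-0.447,-0.582,0.11,-0.108,-0.447,-0.582,0.11,-0.108]' --jaw 60 --grip_force 70

```text
time: 1.45
tool_pos: [0.4178, 0.0381, 0.1557]
tcp_rot: [0.396, 3.115, 0.001]
wrist_force: [0.5, 0.0, -0.1]
width: 0.765
grip_force: 0.0
```

```bash
python3 - <<'E'
from h import *
print(rel(.451,-.072,.12,np.radians(165.5+90)),bot.read_state()['time'],bot.read_state()['tool_pos'])
E
```

```text
(array([-0.0596, -0.0983,  0.0357,  0.0003]), np.float64(75.5), np.float64(-1.29)) 1.45 [0.41781738 0.03805672 0.15571078]
```

Emit:
play_rows --steps '[-0.06,-0.098,0.055,0,-0.06,-0.098,0.055,0,-0.06,-0.098,0.055,0,-0.06,-0.098,0.055,0,-0.06,-0.098,0.055,0]'

```text
time: 2.08
tool_pos: [0.4513, -0.0689, 0.1013]
tcp_rot: [0.394, 3.116, 0.0]
wrist_force: [0.3, 0.6, 0.6]
width: 0.765
grip_force: 0.0
```

```bash
python3 - <<'E'
from h import *
for n in('top','scene'):
    for p in plates(cam(n)): print(n,np.round(p[0],4),round(np.degrees(p[1]),1),p[4])
print(rel(.451,-.072,.022,np.radians(165.5+90)),bot.read_state()['tool_pos'])
E
```

```text
top [ 0.4398 -0.226 ] 151.8 353
top [ 0.6019 -0.232 ] -158.6 341
top [ 0.6356 -0.3835] 153.6 627
scene [ 0.6032 -0.3944] -19.6 1008
scene [ 0.6012 -0.2336] -159.4 513
scene [ 0.4508 -0.0724] 165.0 414
scene [ 0.4399 -0.2281] 152.9 408
scene [-0.6203 -0.3625] -108.8 492
(array([-0.0003, -0.0033,  0.0794,  0.0024]), np.float64(75.6), np.float64(-1.53)) [ 0.45140757 -0.06874904  0.10140577]
```

Emit:
play_rows --steps '[0,-0.002,0.04,0,0,-0.002,0.075,0,0,-0.002,0.08,0,0,-0.002,0.08,0,0,-0.002,0.08,0]'

```text
time: 2.8
tool_pos: [0.4522, -0.0719, 0.0223]
tcp_rot: [0.395, 3.114, -0.0]
wrist_force: [0.6, -1.0, 0.9]
width: 0.767
grip_force: 0.0
```

Emit:
play_rows --steps '[0,0,0,0,0,0,0,0,0,0,0,0,0,0,0,0,0,0,0,0,0,0,0,0,0,0,0,0]' --jaw 255

```text
time: 3.68
tool_pos: [0.4512, -0.0719, 0.0217]
tcp_rot: [0.397, 3.115, 0.0]
wrist_force: [-2.4, 1.0, 7.1]
width: 0.281
grip_force: 69.3
```

Emit:
play_rows --steps '[0,0,-0.04,0,0,0,-0.08,0,0,0,-0.1,0,0,0,-0.1,0]'

```text
time: 4.18
tool_pos: [0.4517, -0.0722, 0.1221]
tcp_rot: [0.396, 3.113, -0.001]
wrist_force: [0.7, -1.1, -3.3]
width: 0.273
grip_force: 73.4
```

```bash
python3 - <<'E'
from h import *
c=cam('scene','s1.png')
print(rel(.5258,.089,.12,np.radians(87.1)),bot.read_state()['tool_pos'],bot.read_state()['width'],bot.read_state()['grip_force'])
E
```

```text
(array([-0.0326,  0.1746,  0.0007, -0.2023]), np.float64(75.5), np.float64(-1.53)) [ 0.45053735 -0.07187524  0.120626  ] 0.2751212347447812 73.40405344963074
```

View pics/s1.png

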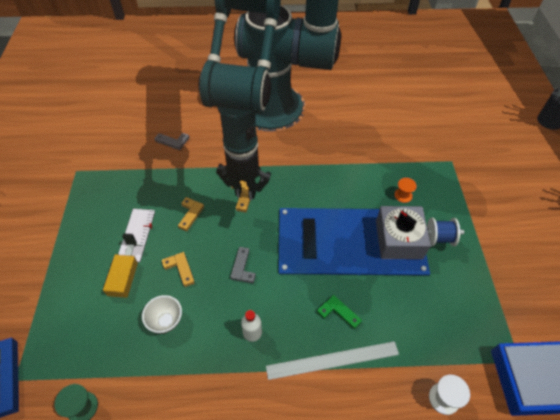

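The plate is in the grip: it shows under the fingers at (243,195), and the wrist carries 3.3 N.

Emit:
play_rows --steps '[-0.033,0.1745,0,-0.202,-0.033,0.1745,0,-0.202,-0.033,0.1745,0,-0.202,-0.033,0.1745,0,-0.202,-0.033,0.1745,0,-0.202,-0.033,0.1745,0.05,-0.202,-0.033,0.1745,0.05,-0.202,-0.033,0.1745,0.05,-0.202]'

```text
time: 5.22
tool_pos: [0.5257, 0.0879, 0.0707]
tcp_rot: [-0.082, -3.14, 0.0]
wrist_force: [1.3, -0.5, -2.4]
width: 0.276
grip_force: 73.5
```

```bash
python3 - <<'E'
from h import *
print(rel(.5258,.089,.0405,np.radians(87.1)),bot.read_state()['tool_pos'],bot.read_state()['width'],bot.read_state()['grip_force'])
E
```

```text
(array([-0.    ,  0.0011,  0.0302, -0.0016]), np.float64(87.0), np.float64(-1.4)) [0.52574731 0.08786879 0.07069987] 0.2758859667277971 73.49315643310547
```

Emit:
play_rows --steps '[0,0.001,0.015,0,0,0.001,0.025,0,0,0.001,0.03,0,0,0.001,0.03,0,0,0.001,0.03,0]'

```text
time: 5.85
tool_pos: [0.5264, 0.0899, 0.0408]
tcp_rot: [0.08, 3.14, 0.0]
wrist_force: [0.7, -0.8, -3.0]
width: 0.279
grip_force: 73.5
```

Emit:
play_rows --steps '[0,0,0,0,0,0,0,0,0,0,0,0,0,0,0,0,0,0,-0.05,0,0,0,-0.1,0,0,0,-0.1,0,0,0,-0.1,0]' --jaw 90

```text
time: 6.85
tool_pos: [0.526, 0.0898, 0.1406]
tcp_rot: [0.08, 3.14, 0.0]
wrist_force: [0.2, 0.0, -0.1]
width: 0.65
grip_force: 0.0
```

```bash
python3 - <<'E'
from h import *
for n in('top','scene'):
    for z in (.007,.025):
        for p in plates(cam(n),z): print(n,z,np.round(p[0],4),round(np.degrees(p[1]),1),np.round(p[2]),p[4])
print(rel(.6015,-.233,.12,np.radians(-68.8)),bot.read_state()['tool_pos'],bot.read_state()['width'],bot.read_state()['grip_force'])
E
```

```text
top 0.007 [ 0.4393 -0.2261] 151.9 [350. 225.] 352
top 0.007 [ 0.6019 -0.232 ] -158.6 [351. 171.] 341
top 0.007 [ 0.6354 -0.3835] 153.7 [397. 161.] 627
top 0.025 [ 0.4359 -0.2236] 152.0 [350. 225.] 355
top 0.025 [ 0.5967 -0.2293] -158.6 [351. 171.] 341
top 0.025 [ 0.63   -0.3791] 153.6 [397. 161.] 626
scene 0.007 [ 0.6036 -0.3942] -19.6 [120. 275.] 1019
scene 0.007 [ 0.6012 -0.2337] -159.1 [180. 267.] 514
scene 0.007 [0.5159 0.0912] 171.5 [307. 233.] 431
scene 0.007 [ 0.4387 -0.2286] 153.7 [189. 213.] 406
scene 0.007 [-0.6194 -0.2757] -108.3 [196.   2.] 747
scene 0.025 [ 0.6131 -0.3876] -19.7 [120. 275.] 1022
scene 0.025 [ 0.6109 -0.2297] -159.2 [180. 267.] 515
scene 0.025 [0.5274 0.0896] 171.3 [307. 233.] 428
scene 0.025 [ 0.4512 -0.2248] 154.0 [189. 212.] 406
scene 0.025 [-0.5881 -0.268 ] -108.3 [196.   2.] 752
(array([-0.093 , -0.3184,  0.0187, -0.4208]), np.float64(87.1), np.float64(-1.4)) [0.52488447 0.08968226 0.13882367] 0.6514069582049811 0.0
```

Emit:
play_rows --steps '[-0.093,-0.318,0,2.72,-0.093,-0.318,0,2.72,-0.093,-0.318,0,2.72,-0.093,-0.318,0,2.72,-0.093,-0.318,0,2.72,-0.093,-0.318,0,2.72,-0.093,-0.318,0,2.72,-0.093,-0.318,0,2.72,-0.093,-0.318,0,2.72,-0.093,-0.318,0,2.72]'

```text
time: 8.3
tool_pos: [0.6022, -0.2322, 0.1389]
tcp_rot: [-2.582, -1.785, 0.002]
wrist_force: [-0.0, 0.2, 0.1]
width: 0.645
grip_force: 0.0
```

```bash
python3 - <<'E'
from h import *
for n in('top','scene'):
        for p in plates(cam(n),.025): print(n,np.round(p[0],4),round(np.degrees(p[1]),1),np.round(p[2]),p[4])
print(rel(.6015,-.233,.1,np.radians(-68.9)),bot.read_state()['tool_pos'],bot.read_state()['q'][5])
E
```

```text
top [0.5272 0.0905] 175.9 [245. 197.] 347
top [ 0.6094 -0.387 ] -25.4 [398. 160.] 581
scene [ 0.6146 -0.3904] -16.3 [119. 276.] 943
scene [ 0.6112 -0.2295] -158.9 [180. 267.] 511
scene [0.5265 0.0891] 172.8 [307. 233.] 441
scene [ 0.449  -0.2187] 155.1 [192. 212.] 358
scene [-0.5607  0.362 ] -99.1 [355.   3.] 350
(array([-1.000e-03, -3.000e-04,  3.900e-02,  8.471e-01]), np.float64(-20.4), np.float64(-0.05)) [ 0.60218642 -0.23216844  0.13904067] -0.051132116319494186
```

Emit:
play_rows --steps '[-0.001,0,0.03,0.847,-0.001,0,0.03,0.847,-0.001,0,0.03,0.847,-0.001,0,0.03,0.847,-0.001,0,0.06,0.847,-0.001,0,0.1,0.847,-0.001,0,0.115,0.847,-0.001,0,0.117,0.847,-0.001,0,0.117,0.847]'

```text
time: 9.52
tool_pos: [0.6035, -0.2338, 0.0247]
tcp_rot: [3.087, 0.577, 0.002]
wrist_force: [0.3, -0.8, 0.3]
width: 0.651
grip_force: 0.0
```

Emit:
play_rows --steps '[0,0,0,0,0,0,0,0,0,0,0,0,0,0,0,0,0,0,0,0,0,0,0,0]' --jaw 255

```text
time: 10.28
tool_pos: [0.6037, -0.2336, 0.0256]
tcp_rot: [3.087, 0.576, 0.003]
wrist_force: [-1.0, 1.7, 6.9]
width: 0.276
grip_force: 68.7
```

Emit:
play_rows --steps '[0,0,-0.04,0,0,0,-0.08,0,0,0,-0.12,0,0,0,-0.12,0]'

```text
time: 10.78
tool_pos: [0.6054, -0.2347, 0.1481]
tcp_rot: [3.083, 0.575, 0.011]
wrist_force: [0.3, -0.4, -3.1]
width: 0.272
grip_force: 69.8
```

```bash
python3 - <<'E'
from h import *
r=rel(.526,.0895,.135,np.radians(87.1)); print(r,bot.read_state()['tool_pos'],bot.read_state()['width'],bot.read_state()['grip_force'])
for p in plates(cam('top'),.025): print(np.round(p[0],4),round(np.degrees(p[1]),1),np.round(p[2]),p[4])
E
```

```text
(array([ 0.0428, -0.331 ,  0.0113,  0.4195]), np.float64(-68.9), np.float64(0.79)) [ 0.60539283 -0.23465179  0.14812585] 0.2718088855054761 69.77987408638
[0.5273 0.0905] 175.9 [245. 197.] 348
[ 0.6292 -0.3811] 152.1 [398. 161.] 586
```

Emit:
play_rows --steps '[0.043,-0.331,0,-2.722,0.043,-0.331,0,-2.722,0.043,-0.331,0,-2.722,0.043,-0.331,0,-2.722,0.043,-0.331,0,-2.722,0.043,-0.331,0,-2.722,0.043,-0.331,0,-2.722,0.043,-0.331,0,-2.722,0.043,-0.331,0,-2.722,0.043,-0.331,0,-2.722]'

```text
time: 12.08
tool_pos: [0.5211, 0.0906, 0.1404]
tcp_rot: [-1.352, -2.831, 0.005]
wrist_force: [0.0, 0.0, -3.6]
width: 0.269
grip_force: 70.0
```

```bash
python3 - <<'E'
from h import *
r=rel(.525,.0895,.0585,np.radians(87.1)); print(r,bot.read_state()['tool_pos'],bot.read_state()['width'],bot.read_state()['grip_force'])
E
```

```text
(array([-0.0036,  0.0027,  0.0819, -0.8407]), np.float64(38.9), np.float64(-0.55)) [0.52107004 0.09063117 0.14043236] 0.26855972097711406 70.04843473434448
```

Emit:
play_rows --steps '[-0.0035,0.0025,0.01,-0.84,-0.0035,0.0025,0.02,-0.84,-0.0035,0.0025,0.03,-0.84,-0.0035,0.0025,0.03,-0.84,-0.0035,0.0025,0.04,-0.84,-0.0035,0.0025,0.06,-0.84,-0.0035,0.0025,0.06,-0.84,-0.0035,0.0025,0.06,-0.84]'

```text
time: 13.08
tool_pos: [0.5265, 0.0895, 0.0826]
tcp_rot: [-0.091, -3.138, 0.001]
wrist_force: [0.9, 0.2, -2.5]
width: 0.268
grip_force: 70.0
```

```bash
python3 - <<'E'
from h import *
r=rel(.525,.0895,.0585,np.radians(87.1)); print(r,bot.read_state()['tool_pos'],bot.read_state()['width'],bot.read_state()['tcp_rot'])
cam('scene','s2.png')
E
```

```text
(array([ 0.0015, -0.0001,  0.0241, -0.0072]), np.float64(86.7), np.float64(-1.39)) [0.52654539 0.08954577 0.08255344] 0.2678649885453446 [-9.07211865e-02 -3.13796754e+00  6.20049649e-04]
```

View pics/s2.png

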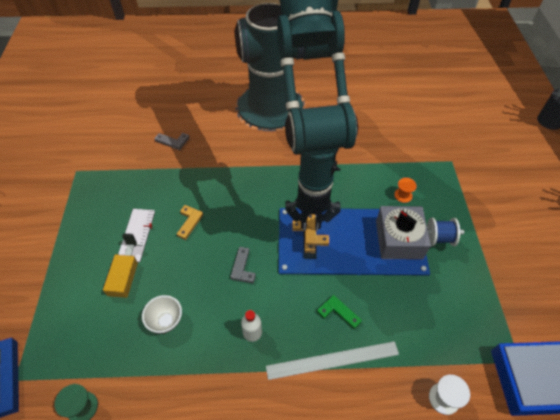

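The held plate is over the pile, with its foot towards the headstock at (320,240) and the lower plate's foot at (297,225) pointing the other way. The last plate has been knocked from about (190,212) to about (190,222), so I will measure it again.

Emit:
play_rows --steps '[0.0015,0,0.012,0,0.0015,0,0.02,0,0.0015,0,0.0235,0,0.0015,0,0.0235,0,0.0015,0,0.0235,0]'

```text
time: 13.75
tool_pos: [0.5263, 0.0898, 0.0603]
tcp_rot: [0.091, 3.14, 0.0]
wrist_force: [0.3, -0.4, -3.8]
width: 0.275
grip_force: 70.0
```

Emit:
play_rows --steps '[0,0,0,0,0,0,0,0,0,0,0,0,0,0,0,0,0,0,-0.05,0,0,0,-0.1,0,0,0,-0.1,0,0,0,-0.1,0]' --jaw 90

```text
time: 14.75
tool_pos: [0.5258, 0.0897, 0.1601]
tcp_rot: [0.091, 3.14, 0.0]
wrist_force: [-0.1, -0.7, -1.1]
width: 0.647
grip_force: 0.0
```

```bash
python3 - <<'E'
from h import *
P=[]
for n in('top','scene'):
        for p in plates(cam(n),.007):
            print(n,np.round(p[0],4),round(np.degrees(p[1]),1),np.round(p[2]),p[4])
            if abs(p[0][1]+.22)<.06 and p[0][0]<.55: P.append([*p[0],p[1]])
P=np.mean(P,0);print(P)
print(rel(P[0],P[1],.1,P[2]+np.pi/2),bot.read_state()['tool_pos'],bot.read_state()['width'])
E
```

```text
top [ 0.4658 -0.227 ] 152.9 [350. 216.] 352
top [ 0.6355 -0.3835] 153.6 [397. 161.] 626
scene [ 0.6035 -0.3943] -19.6 [120. 275.] 1015
scene [0.5052 0.0847] 6.0 [310. 235.] 553
scene [ 0.4655 -0.2293] 154.1 [188. 221.] 423
scene [-0.6193 -0.2777] -108.3 [195.   2.] 745
[ 0.1039852  -0.24466655  1.15606871]
(array([ 0.4006, -0.358 ,  0.0599, -1.2138]), np.float64(86.7), np.float64(-1.39)) [0.52472471 0.08959532 0.15847824] 0.645761953045568
```

```bash
python3 - <<'E'
from h import *
print(rel(.4656,-.228,.1,np.radians(153.3+90)))
E
```

```text
(array([ 0.0405, -0.3204,  0.0588,  0.4082]), np.float64(86.7), np.float64(-1.39))
```

Emit:
play_rows --steps '[0.0405,-0.32,0,0.408,0.0405,-0.32,0,0.408,0.0405,-0.32,0,0.408,0.0405,-0.32,0,0.408,0.0405,-0.32,0,0.408,0.0405,-0.32,0,0.408,0.0405,-0.32,0.058,0.408,0.0405,-0.32,0.058,0.408,0.0405,-0.32,0.058,0.408]'

```text
time: 15.98
tool_pos: [0.4671, -0.2264, 0.102]
tcp_rot: [-0.723, -3.056, -0.001]
wrist_force: [0.7, -0.1, -0.5]
width: 0.646
grip_force: 0.0
```

```bash
python3 - <<'E'
from h import *
for n in('top','scene'):
        for p in plates(cam(n),.007 if n=='x' else .034):
            print(n,np.round(p[0],4),round(np.degrees(p[1]),1),np.round(p[2]),p[4])
print(rel(.4656,-.228,.024,np.radians(153.3+90)),bot.read_state()['tool_pos'])
E
```

```text
top [0.5351 0.0978] -175.5 [243. 194.] 446
top [ 0.6254 -0.3916] -4.4 [399. 155.] 395
scene [ 0.6177 -0.3843] -19.4 [120. 275.] 1016
scene [0.5215 0.0813] 7.1 [310. 235.] 556
scene [ 0.4855 -0.2226] 153.2 [189. 221.] 426
scene [-0.5465  0.3588] -99.2 [355.   3.] 330
(array([ 0.0026, -0.0019,  0.0798,  0.0013]), np.float64(63.4), np.float64(-1.61)) [ 0.46859369 -0.22733939  0.10381982]
```

Emit:
play_rows --steps '[0.0015,-0.001,0.04,0,0.0015,-0.001,0.075,0,0.0015,-0.001,0.08,0,0.0015,-0.001,0.08,0,0.0015,-0.001,0.08,0]'

```text
time: 16.7
tool_pos: [0.4671, -0.2284, 0.0242]
tcp_rot: [0.724, 3.053, -0.002]
wrist_force: [-0.3, 0.1, 0.4]
width: 0.649
grip_force: 0.0
```

Emit:
play_rows --steps '[0,0,0,0,0,0,0,0,0,0,0,0,0,0,0,0,0,0,0,0,0,0,0,0]' --jaw 255

```text
time: 17.45
tool_pos: [0.4663, -0.2279, 0.0236]
tcp_rot: [0.725, 3.055, -0.0]
wrist_force: [-1.3, 1.7, 6.2]
width: 0.276
grip_force: 68.9
```

Emit:
play_rows --steps '[0,0,-0.04,0,0,0,-0.08,0,0,0,-0.12,0,0,0,-0.12,0]'

```text
time: 17.95
tool_pos: [0.4677, -0.2289, 0.1456]
tcp_rot: [0.723, 3.05, -0.003]
wrist_force: [0.6, -0.6, -4.7]
width: 0.274
grip_force: 70.4
```

```bash
python3 - <<'E'
from h import *
c=cam('top','t3.png'); c2=cam('scene')
a=cv2.resize(c['pixels'][150:240,205:285],None,fx=5,fy=5,interpolation=cv2.INTER_CUBIC)
e=cv2.resize(c2['pixels'][190:280,270:350],None,fx=5,fy=5,interpolation=cv2.INTER_CUBIC)
cv2.imwrite('pics/crop3.png',np.hstack([a,e]))
r=rel(.526,.0895,.135,np.radians(87.1)); print(r,bot.read_state()['tool_pos'],bot.read_state()['width'],bot.read_state()['grip_force'])
E
```

```text
(array([ 0.0874,  0.3105,  0.0064, -0.4152]), np.float64(63.3), np.float64(-1.61)) [ 0.46465559 -0.22722339  0.1412606 ] 0.2765528869253397 70.41157722473145
```

View pics/crop3.png

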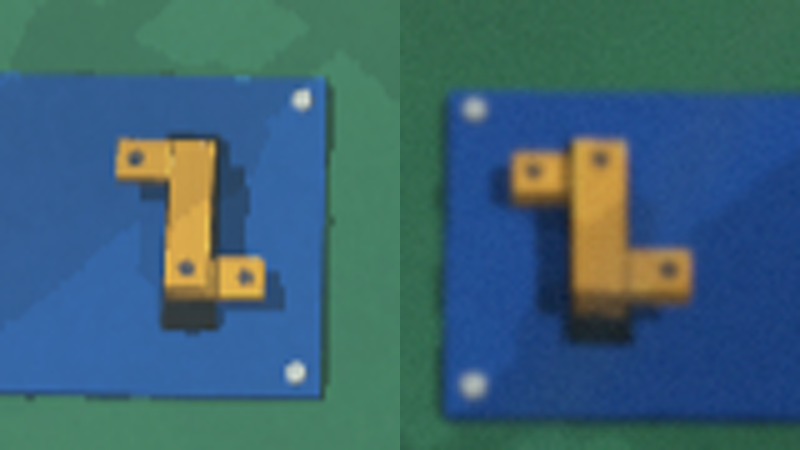

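The crop shows both plates stacked squarely on the rail, with feet at (140,158) and (242,277) on opposite sides.

Emit:
play_rows --steps '[0.0874,0.3105,0,-0.415,0.0874,0.3105,0,-0.415,0.0874,0.3105,0,-0.415,0.0874,0.3105,0,-0.415,0.0874,0.3105,0,-0.415,0.0874,0.3105,0,-0.415,0.0874,0.3105,0,-0.415,0.0874,0.3105,0.045,-0.415,0.0874,0.3105,0.045,-0.415,0.0874,0.3105,0.045,-0.415]'

```text
time: 19.3
tool_pos: [0.5264, 0.0878, 0.097]
tcp_rot: [-0.083, -3.139, 0.001]
wrist_force: [0.4, 0.2, -2.9]
width: 0.27
grip_force: 70.9
```

```bash
python3 - <<'E'
from h import *
r=rel(.526,.0895,.0705,np.radians(87.1)); print(r,bot.read_state()['tool_pos'],bot.read_state()['width'],bot.read_state()['wrist_force'])
E
```

```text
(array([ 0.0005,  0.0017,  0.0265, -0.002 ]), np.float64(87.0), np.float64(-1.4)) [0.52640066 0.08775973 0.09701097] 0.2704838270607619 [ 0.39622867  0.22502629 -2.89217234]
```

Emit:
play_rows --steps '[0,0.001,0.012,0,0,0.001,0.021,0,0,0.001,0.025,0,0,0.001,0.025,0,0,0.001,0.025,0]'

```text
time: 19.92
tool_pos: [0.527, 0.0902, 0.0724]
tcp_rot: [0.079, 3.14, 0.0]
wrist_force: [0.0, -0.5, -4.0]
width: 0.275
grip_force: 70.8
```

Emit:
play_rows --steps '[0,0,0,0,0,0,0,0,0,0,0,0,0,0,0,0,0,0,-0.05,0,0,0,-0.1,0,0,0,-0.1,0,0,0,-0.1,0]' --jaw 90

```text
time: 20.92
tool_pos: [0.5266, 0.0901, 0.1721]
tcp_rot: [0.08, 3.14, 0.0]
wrist_force: [-0.0, -0.5, -0.4]
width: 0.642
grip_force: 0.0
```

```bash
python3 - <<'E'
from h import *
r=rel(.5377,.3237,.2,np.radians(-140+90)); print(r,bot.read_state()['tool_pos'],bot.read_state()['width'],bot.read_state()['wrist_force'])
E
```

```text
(array([ 7.000e-04,  2.339e-01, -2.790e-02, -7.489e-01]), np.float64(87.1), np.float64(-1.4)) [0.52657153 0.09007131 0.17210159] 0.6424153352420842 [-0.00404419 -0.51468384 -0.42790689]
```

```bash
python3 - <<'E'
from h import *
c=cam('scene'); c['pixels']; r=rel(.5377,.3237,.2,np.radians(-50))
t=cam('top'); t['pixels']=cv2.imread('pics/top0.png')
s=dict(c); s['pixels']=cv2.imread('pics/scene0.png')
for n,k,box in(('top',t,(145,165,180,210)),('scene',s,(385,200,430,240))):
    hsv=cv2.cvtColor(k['pixels'],cv2.COLOR_BGR2HSV); x0,y0,x1,y1=box
    red=cv2.inRange(hsv,(0,110,60),(8,255,255))|cv2.inRange(hsv,(172,110,60),(180,255,255))
    v,u=np.nonzero(red[y0:y1,x0:x1]); P=cast(k,np.c_[u+x0,v+y0],.1165); print(n,np.c_[u+x0,v+y0].tolist()); print(np.round(P,4).tolist())
    d=(hsv[...,2]<60)[y0:y1,x0:x1]; v,u=np.nonzero(d); P=cast(k,np.c_[u+x0,v+y0],.1); print('dark',P.mean(0),len(u))
    w,V=np.linalg.eigh(np.cov(P.T)); print(w**.5,np.degrees(np.arctan2(V[1,1],V[0,1])))
    print('exp',proj(k,[[.5377,.3237,.1165]]))
a=cv2.resize(c['pixels'][190:280,270:350],None,fx=5,fy=5,interpolation=cv2.INTER_CUBIC)
e=cv2.resize(s['pixels'][190:260,370:440],None,fx=6,fy=6,interpolation=cv2.INTER_CUBIC)
cv2.imwrite('pics/crop4.png',np.hstack([a,cv2.copyMakeBorder(e,0,a.shape[0]-e.shape[0],0,0,0)]))
E
```

```text
top [[161, 173], [162, 173], [161, 174], [162, 174], [161, 175], [162, 175], [161, 176], [162, 176], [159, 187], [160, 187], [159, 188], [160, 188], [161, 188], [160, 189], [161, 189], [162, 189], [161, 190], [162, 190], [163, 190], [162, 191], [163, 191], [163, 192], [166, 195], [167, 196], [167, 197], [168, 197]]
[[0.5741, 0.3172], [0.574, 0.3144], [0.5711, 0.3172], [0.5711, 0.3143], [0.5682, 0.3171], [0.5681, 0.3143], [0.5652, 0.3171], [0.5651, 0.3142], [0.533, 0.3222], [0.5329, 0.3194], [0.5301, 0.3221], [0.53, 0.3193], [0.5299, 0.3165], [0.5271, 0.3193], [0.527, 0.3164], [0.5269, 0.3136], [0.524, 0.3164], [0.524, 0.3135], [0.5239, 0.3107], [0.521, 0.3135], [0.521, 0.3107], [0.518, 0.3106], [0.509, 0.302], [0.5061, 0.2991], [0.5031, 0.2991], [0.5031, 0.2963]]
dark [0.53148414 0.31663495] 85
[0.00833675 0.01189254] -152.73574650145386
exp [[158.49823755 185.41070246]]
scene [[401, 211], [402, 211], [401, 212], [402, 212], [403, 212], [401, 213], [402, 213], [403, 213], [404, 213], [405, 213], [403, 214], [404, 214], [405, 214], [406, 214], [404, 215], [405, 215], [406, 215], [407, 238], [407, 239], [408, 239]]
[[0.5199, 0.3106], [0.52, 0.3131], [0.5229, 0.31], [0.5229, 0.3125], [0.523, 0.315], [0.5258, 0.3095], [0.5259, 0.3119], [0.526, 0.3144], [0.5261, 0.3168], [0.5262, 0.3193], [0.529, 0.3138], [0.5291, 0.3162], [0.5291, 0.3187], [0.5292, 0.3211], [0.532, 0.3157], [0.5321, 0.3181], [0.5322, 0.3205], [0.5977, 0.3099], [0.6004, 0.3093], [0.6005, 0.3117]]
dark [0.54389653 0.31963502] 242
[0.011481   0.01238712] 158.0704416077119
exp [[407.73953646 216.82862961]]
```

View pics/crop4.png

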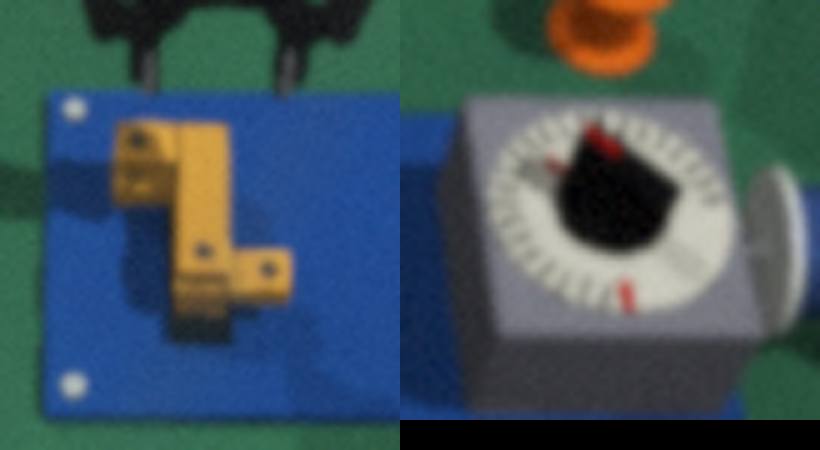

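The third plate sits on top, its foot above the first plate's at (140,140) and the middle plate's foot opposite at (270,270), so the pile is complete. The knob's red line runs to -140.6° in both views, and its axis is near (0.537, 0.324).

Emit:
play_rows --steps '[0,0.06,-0.03,2.4,0.001,0.234,-0.03,2.4,0.001,0.234,-0.03,2.4,0.001,0.234,-0.03,2.4,0.001,0.234,-0.03,2.4,0.001,0.234,-0.03,2.4,0.001,0.234,-0.03,2.4,0.001,0.234,-0.03,2.4,0.001,0.234,-0.03,2.4,0.001,0.234,-0.03,2.4]'

```text
time: 22.28
tool_pos: [0.5365, 0.3233, 0.1996]
tcp_rot: [-2.557, -1.824, 0.006]
wrist_force: [0.4, 0.3, 0.2]
width: 0.648
grip_force: 0.0
```

```bash
python3 - <<'E'
from h import *
print(rel(.537,.324,.108,np.radians(-50.6)),bot.read_state()['tool_pos'],bot.read_state()['time'])
c=cam('top'); a=cv2.resize(c['pixels'][150:240,205:285],None,fx=5,fy=5,interpolation=cv2.INTER_CUBIC)
cv2.imwrite('pics/crop5.png',a)
for n in('top','scene'):
    for p in plates(cam(n),.053,350): print(n,np.round(p[0],4),round(np.degrees(p[1]),1),np.round(p[2]),p[4])
E
```

```text
(array([1.100e-03, 5.000e-04, 9.160e-02, 5.513e-01]), np.float64(-19.0), np.float64(0.83)) [0.5365194  0.32328107 0.19957379] 22.275
top [0.5301 0.0965] -174.7 [243. 194.] 487
top [ 0.6214 -0.3724] 153.6 [397. 161.] 626
scene [ 0.6274 -0.3773] -19.5 [120. 275.] 1009
scene [0.5389 0.0939] -176.3 [309. 232.] 668
scene [-0.5397 -0.2336] -108.2 [203.   2.] 812
```

View pics/crop5.png

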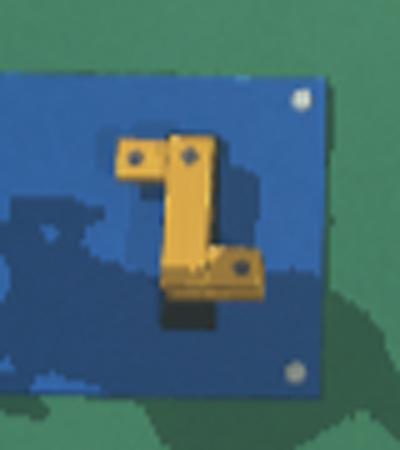

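The three-plate pile stands square on the rail, with its feet at (135,158) and (240,268).

Emit:
play_rows --steps '[0,0,0,0.551,0,0,0,0.551,0,0,0,0.551,0,0,0.03,0.551,0,0,0.07,0.551,0,0,0.088,0.551,0,0,0.0915,0.551,0,0,0.0915,0.551,0,0,0.0915,0.551]'

```text
time: 23.55
tool_pos: [0.5388, 0.3245, 0.1125]
tcp_rot: [-2.954, -1.069, -0.005]
wrist_force: [-0.4, -0.4, 0.9]
width: 0.649
grip_force: 0.0
```

Emit:
play_rows --steps '[0,0,0,0,0,0,0,0,0,0,0,0,0,0,0,0,0,0,0,0,0,0,0,0]' --jaw 255 --grip_force 40

```text
time: 24.3
tool_pos: [0.5368, 0.3258, 0.1117]
tcp_rot: [-2.951, -1.067, -0.0]
wrist_force: [-4.8, 4.5, 4.4]
width: 0.152
grip_force: 43.0
```

```bash
python3 - <<'E'
from h import *
s=bot.read_state(); print(rel(.537,.324,.108,np.radians(87.1)),s['tool_pos'],s['q'][5],s['wrist_force'],s['torque'],s['width'])
E
```

```text
(array([-0.001 ,  0.0015,  0.0037,  0.7444]), np.float64(-50.2), np.float64(1.38)) [0.53682004 0.32576412 0.11169874] 1.3791183390864543 [-4.81979383  4.48864886  4.35701936] [ 0.70056836  0.63496524 -0.02799263] 0.1521025920365593
```

Emit:
play_rows --steps '[0,0,0,-0.14,0,0,0,-0.28,0,0,0,-0.42,0,0,0,-0.56,0,0,0,-0.7,0,0,0,-0.84,0,0,0,-0.98,0,0,0,-1.12,0,0,0,-1.26,0,0,0,-1.26]'

```text
time: 25.55
tool_pos: [0.5352, 0.3263, 0.1117]
tcp_rot: [-1.754, -2.6, -0.001]
wrist_force: [-9.1, 6.7, 6.5]
width: 0.152
grip_force: 43.4
```

```bash
python3 - <<'E'
from h import *
s=bot.read_state(); print(rel(.537,.324,.1115,np.radians(87.1)),s['tool_pos'],s['q'][5],s['wrist_force'],s['torque'],s['width'])
E
```

```text
(array([-2.8000e-03,  8.0000e-04,  2.0000e-04, -1.1361e+00]), np.float64(22.0), np.float64(0.12)) [0.53517594 0.32630946 0.11169268] 0.11780708680503271 [-9.112045    6.70279449  6.45467322] [1.13124749 1.41434155 0.08314715] 0.15233094370655317
```

Emit:
play_rows --steps '[0.0026,-0.001,0,-0.14,0.0026,-0.001,0,-0.28,0.0026,-0.001,0,-0.42,0.0026,-0.001,0,-0.56,0.0026,-0.001,0,-0.7,0.0026,-0.001,0,-0.84,0.0026,-0.001,0,-0.98,0.0026,-0.001,0,-1.08,0.0026,-0.001,0,-1.14,0.0026,-0.001,0,-1.14]'

```text
time: 26.8
tool_pos: [0.534, 0.3252, 0.1117]
tcp_rot: [-0.073, -3.137, 0.003]
wrist_force: [-6.7, -3.5, 8.0]
width: 0.156
grip_force: 43.7
```

```bash
python3 - <<'E'
from h import *
s=bot.read_state(); print(rel(.537,.324,.1115,np.radians(87.1)),s['tool_pos'],s['q'][5],s['wrist_force'],s['torque'],s['width'])
E
```

```text
(array([-0.003 , -0.0011,  0.0002,  0.0038]), np.float64(87.3), np.float64(-1.02)) [0.53401932 0.32522166 0.11168547] -1.0172381988741739 [-6.71177379 -3.50064575  7.99360901] [-0.41877425  1.17053128  0.00890568] 0.15597843710238593
```

Emit:
play_rows --steps '[0,0,0,-0.02,0,0,0,-0.04,0,0,0,-0.06,0,0,0,-0.08,0,0,0,-0.08,0,0,0,-0.08]'

```text
time: 27.55
tool_pos: [0.534, 0.3251, 0.1117]
tcp_rot: [0.045, -3.137, 0.001]
wrist_force: [-7.0, -3.2, 9.1]
width: 0.155
grip_force: 57.3
```

```bash
python3 - <<'E'
from h import *
s=bot.read_state(); print(rel(.537,.324,.1115,np.radians(87.1)),s['tool_pos'],s['q'][5],s['wrist_force'],s['torque'],s['width'])
c=cam('scene'); a=cv2.resize(c['pixels'][180:270,360:460],None,fx=6,fy=6,interpolation=cv2.INTER_CUBIC); cv2.imwrite('pics/crop6.png',a)
E
```

```text
(array([-0.003 , -0.0012,  0.0002,  0.079 ]), np.float64(91.6), np.float64(-1.09)) [0.53396124 0.32514455 0.11172096] -1.0937645299360852 [-6.95833105 -3.15452044  9.07259733] [-0.52072575  1.15719357 -1.37328167] 0.1548365917912419
```

View pics/crop6.png

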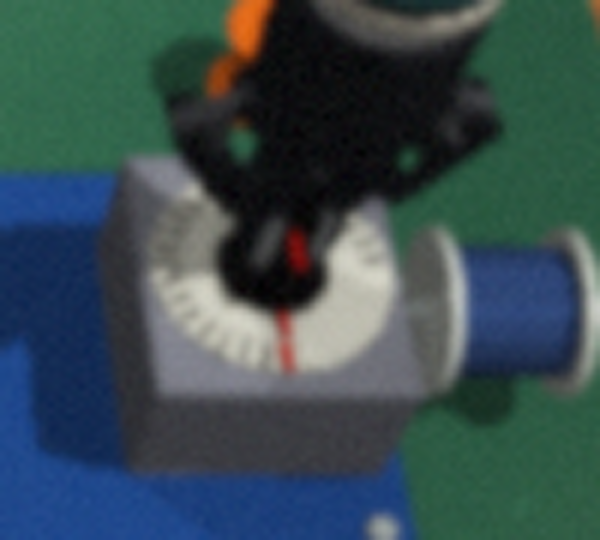

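The pointer now lies in line with the wide red tick at (288,340), and the moment has risen to 1.4 N m, so the knob is at its stop.

Emit:
play_rows --steps '[0,0,0,0,0,0,0,0,0,0,0,0,0,0,0,0,0,0,-0.05,0,0,0,-0.1,0,0,0,-0.1,0,0,0,-0.1,0]' --jaw 90

```text
time: 28.6
tool_pos: [0.5355, 0.3258, 0.2104]
tcp_rot: [0.051, -3.141, 0.0]
wrist_force: [0.1, 0.1, -0.2]
width: 0.646
grip_force: 0.0
```

```bash
python3 - <<'E'
from h import *
c=cam('scene'); s=bot.read_state(); print(s['tool_pos'])
hsv=cv2.cvtColor(c['pixels'],cv2.COLOR_BGR2HSV); red=cv2.inRange(hsv,(0,110,60),(8,255,255))|cv2.inRange(hsv,(172,110,60),(180,255,255))
x0,y0,x1,y1=385,200,430,250
v,u=np.nonzero(red[y0:y1,x0:x1]); print(np.round(cast(c,np.c_[u+x0,v+y0],.1165),4).tolist())
# gauge
t=cam('top')
for n,k,hb,tb in(('top',t,(380,130,415,182),(385,172,412,202)),('scene',c,(95,245,145,305),(112,222,150,260))):
    hsv=cv2.cvtColor(k['pixels'],cv2.COLOR_BGR2HSV)
    m=cv2.inRange(hsv,(0,0,0),(180,255,70)); x0,y0,x1,y1=tb
    v,u=np.nonzero(m[y0:y1,x0:x1]); r=cv2.minAreaRect(np.float32(np.c_[u+x0,v+y0])); print(n,'tab',len(u),np.c_[u+x0,v+y0].mean(0),np.round(cast(k,np.c_[u+x0,v+y0],.036).mean(0),4), r)
    y=cv2.inRange(hsv,(18,150,150),(32,255,255)); x0,y0,x1,y1=hb; v,u=np.nonzero(y[y0:y1,x0:x1]); r=cv2.minAreaRect(np.float32(np.c_[u+x0,v+y0])); print('house',r,np.round(cast(k,cv2.boxPoints(r),.036),4).tolist())
    w=cv2.inRange(hsv,(0,0,150),(180,60,255))
    w[:, :]=np.where((np.indices(w.shape)[1]<130+(n=='top')*290)&(np.indices(w.shape)[1]>(375 if n=='top' else 110)),w,0) if n=='top' else w
    ks=[q for q in cv2.findContours(w,0,2)[0] if cv2.contourArea(q)>150]
    for q in ks:
        r=cv2.minAreaRect(q); print(' white',np.round(r[0]),np.round(r[1]),np.round(cast(k,cv2.boxPoints(r),.006),3).tolist())
    rr=cv2.inRange(hsv,(0,90,60),(9,255,255))|cv2.inRange(hsv,(170,90,60),(180,255,255)); x0,y0,x1,y1=(375,195,410,230) if n=='top' else (135,210,165,245)
    v,u=np.nonzero(rr[y0:y1,x0:x1]); print('mark',np.c_[u+x0,v+y0].tolist(),np.round(cast(k,np.c_[u+x0,v+y0],.007),4).tolist())
E
```

```text
[0.53491219 0.32544512 0.20922955]
[[0.5411, 0.3236], [0.5412, 0.3261], [0.544, 0.3206], [0.5441, 0.3231], [0.5441, 0.3255], [0.5442, 0.3279], [0.5469, 0.32], [0.547, 0.3225], [0.5471, 0.3249], [0.5471, 0.3273], [0.5498, 0.3195], [0.5499, 0.3219], [0.5499, 0.3243], [0.55, 0.3267], [0.5527, 0.3213], [0.5528, 0.3237], [0.5529, 0.3261], [0.553, 0.3285], [0.5556, 0.3207], [0.5557, 0.3231], [0.5558, 0.3255], [0.5585, 0.3201], [0.5586, 0.3226], [0.5587, 0.325], [0.5782, 0.3138], [0.581, 0.3108], [0.581, 0.3132], [0.5838, 0.3103], [0.5838, 0.3126], [0.5866, 0.3121], [0.5949, 0.3104], [0.5977, 0.3099], [0.6004, 0.3093], [0.6032, 0.3088], [0.6032, 0.3111]]
top tab 54 [397.12962963 190.        ] [ 0.5245 -0.3711] ((397.0, 190.0), (6.0, 10.0), 90.0)
house ((398.22967529296875, 159.528076171875), (16.641542434692383, 31.01552963256836), 2.2025980949401855) [[0.5725, -0.3514], [0.6702, -0.3623], [0.6667, -0.4127], [0.5691, -0.4012]]
 white [395. 203.] [20. 53.] [[0.412, -0.328], [0.575, -0.347], [0.571, -0.408], [0.407, -0.387]]
mark [[384, 209], [383, 210], [384, 210], [385, 210], [383, 211], [3
[... 942 characters left out ...]
6]]
 white [162. 314.] [37. 39.] [[0.669, -0.328], [0.673, -0.233], [0.766, -0.225], [0.762, -0.315]]
 white [395. 231.] [29. 13.] [[0.481, 0.288], [0.457, 0.32], [0.532, 0.355], [0.555, 0.324]]
 white [417. 226.] [17. 31.] [[0.539, 0.348], [0.44, 0.378], [0.449, 0.422], [0.547, 0.39]]
 white [137. 233.] [23. 53.] [[0.552, -0.407], [0.392, -0.388], [0.419, -0.324], [0.576, -0.348]]
mark [[149, 224], [150, 224], [151, 224], [149, 225], [150, 225], [151, 225], [149, 226], [150, 226], [151, 226], [150, 227]] [[0.4624, -0.3373], [0.4625, -0.3346], [0.4626, -0.3319], [0.4656, -0.3368], [0.4657, -0.3342], [0.4658, -0.3315], [0.4688, -0.3364], [0.4689, -0.3337], [0.469, -0.3311], [0.4722, -0.3333]]
```

```bash
python3 - <<'E'
from h import *
print(rel(.5255,-.372,.11,np.radians(83.35)))
E
```

```text
(array([ 0.0316, -0.6964,  0.0998,  0.1487]), np.float64(91.9), np.float64(-1.1))
```

Emit:
play_rows --steps '[0.0315,-0.696,0,0.149,0.0315,-0.696,0,0.149,0.0315,-0.696,0,0.149,0.0315,-0.696,0,0.149,0.0315,-0.696,0,0.149,0.0315,-0.696,0,0.149,0.0315,-0.696,0,0.149,0.0315,-0.696,0,0.149,0.0315,-0.696,0,0.149,0.0315,-0.696,0,0.149]' --jaw 70

```text
time: 29.95
tool_pos: [0.5266, -0.3005, 0.2085]
tcp_rot: [-0.183, -3.134, -0.003]
wrist_force: [-0.5, -0.3, 0.6]
width: 0.726
grip_force: 0.0
```

```bash
python3 - <<'E'
from h import *
print(rel(.5255,-.372,.11,np.radians(83.35)),bot.read_state()['tool_pos'])
t=cam('top');c=cam('scene'); gx=np.array([.9933,-.1155])
print('tick',cast(t,[[389,192]],.006)@gx,cast(c,[[140,244.5]],.006)@gx)
a=cv2.resize(t['pixels'][155:215,130:200],None,fx=6,fy=6,interpolation=cv2.INTER_CUBIC)
b=cv2.resize(c['pixels'][195:255,370:440],None,fx=6,fy=6,interpolation=cv2.INTER_CUBIC)
cv2.imwrite('pics/crop7.png',np.hstack([a[:360],b]))
E
```

```text
(array([-0.0075, -0.0713,  0.0984, -0.0006]), np.float64(83.3), np.float64(-2.01)) [ 0.52657877 -0.30053792  0.20849292]
tick [0.56369105] [0.56262654]
```

View pics/crop7.png

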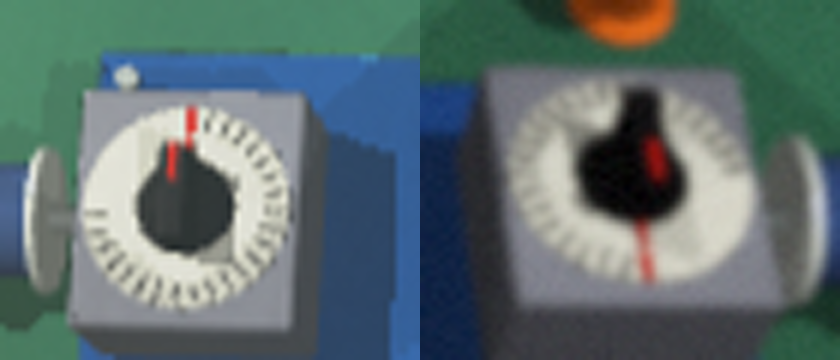

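The skirt's red pointer lines up with the wide red tick in both views, so the knob is at zero.

Emit:
play_rows --steps '[-0.0075,-0.071,0,0,-0.0075,-0.071,0,0,-0.0075,-0.071,0.06,0,-0.0075,-0.071,0.098,0,-0.0075,-0.071,0.098,0,-0.0075,-0.071,0.098,0]'

```text
time: 30.8
tool_pos: [0.5277, -0.3701, 0.1135]
tcp_rot: [0.182, 3.136, -0.0]
wrist_force: [0.5, -0.5, 0.8]
width: 0.727
grip_force: 0.0
```

```bash
python3 - <<'E'
from h import *
print(rel(.5255,-.372,.039,np.radians(83.35)),bot.read_state()['tool_pos'])
E
```

```text
(array([ 0.002 , -0.0022,  0.0745,  0.0003]), np.float64(83.4), np.float64(-2.11)) [ 0.52772842 -0.37007011  0.11349208]
```

Emit:
play_rows --steps '[0.001,-0.001,0.04,0,0.001,-0.001,0.065,0,0.001,-0.001,0.074,0,0.001,-0.001,0.074,0,0.001,-0.001,0.074,0]'

```text
time: 31.42
tool_pos: [0.5274, -0.3723, 0.0408]
tcp_rot: [0.182, 3.133, -0.003]
wrist_force: [-0.6, 0.1, -0.3]
width: 0.725
grip_force: 0.0
```

Emit:
play_rows --steps '[0,0,0,0,0,0,0,0,0,0,0,0,0,0,0,0,0,0,0,0,0,0,0,0]' --jaw 255 --grip_force 70

```text
time: 32.17
tool_pos: [0.5263, -0.3726, 0.0398]
tcp_rot: [0.182, 3.135, -0.003]
wrist_force: [-2.8, -3.7, 5.9]
width: 0.29
grip_force: 69.4
```

```bash
python3 - <<'E'
from h import *
s=bot.read_state(); p=s['tool_pos'][:2]+.061*np.array([-.9933,.1155])
print(rel(p[0],p[1],s['tool_pos'][2],np.radians(83.35)),s['tool_pos'],s['width'],s['wrist_force'])
E
```

```text
(array([ 0.061 , -0.    , -0.0001, -0.0002]), np.float64(83.3), np.float64(-2.11)) [ 0.52629243 -0.37256494  0.03982504] 0.2903838719374396 [-2.81480511 -3.72087871  5.94378684]
```

Emit:
play_rows --steps '[0.015,0,0,0,0.03,0,0,0,0.045,0,0,0,0.056,0,0,0,0.061,0,0,0,0.0615,0,0,0,0.0615,0,0,0,0.0615,0,0,0]'

```text
time: 33.17
tool_pos: [0.4667, -0.3655, 0.0399]
tcp_rot: [0.183, 3.131, -0.005]
wrist_force: [5.8, -4.9, 1.5]
width: 0.284
grip_force: 70.1
```

```bash
python3 - <<'E'
from h import *
s=bot.read_state(); print(s['tool_pos'],s['width'],s['wrist_force'],(s['tool_pos'][:2]-[.5263,-.3726])@[-.9933,.1155])
t=cam('top');c=cam('scene')
a=cv2.resize(t['pixels'][175:235,370:420],None,fx=8,fy=8,interpolation=cv2.INTER_CUBIC)
b=cv2.resize(c['pixels'][200:260,115:165],None,fx=8,fy=8,interpolation=cv2.INTER_CUBIC)
cv2.imwrite('pics/crop8.png',np.hstack([a,b])[:, :800])
E
```

```text
[ 0.46673257 -0.36552572  0.03987435] 0.28423308413282794 [ 5.8480324  -4.935762    1.46969403] 0.05998540541476721
```

View pics/crop8.png

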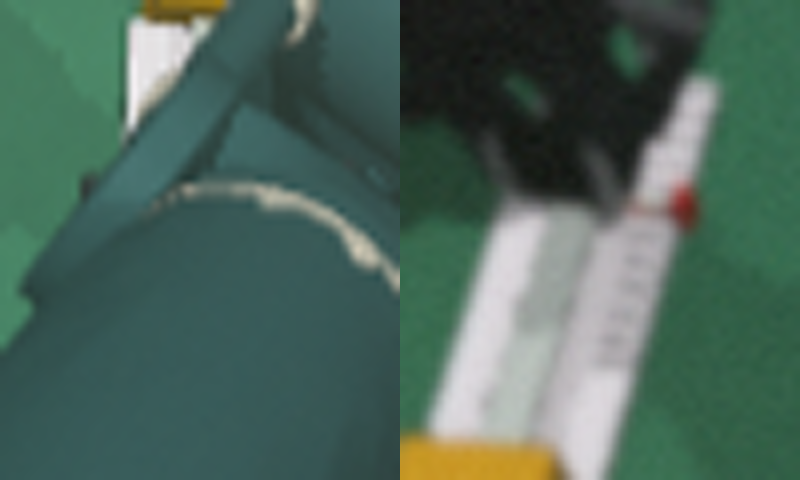

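In the scene crop the tab's white pointer lies over the red line at (650,208), beside the red marker at (685,207). I hold there, with a second hold 2 mm further out to cover measuring error.

Emit:
play_rows --steps '[0,0,0,0,0,0,0,0,0,0,0,0,0,0,0,0,0,0,0,0,0,0,0,0,0,0,0,0,0,0,0,0,0,0,0,0,0,0,0,0]'

```text
time: 34.52
tool_pos: [0.4668, -0.3655, 0.0399]
tcp_rot: [0.183, 3.131, -0.005]
wrist_force: [6.0, -4.4, 1.3]
width: 0.292
grip_force: 70.1
```

Emit:
play_rows --steps '[0.002,0,0,0,0.002,0,0,0,0.002,0,0,0,0.002,0,0,0,0.002,0,0,0,0.002,0,0,0,0.002,0,0,0,0.002,0,0,0,0.002,0,0,0,0.002,0,0,0]'

```text
time: 35.78
tool_pos: [0.4648, -0.3653, 0.0398]
tcp_rot: [0.183, 3.131, -0.005]
wrist_force: [5.5, -4.3, 1.5]
width: 0.294
grip_force: 70.1
```

```bash
python3 - <<'E'
from h import *
s=bot.read_state(); print(s['tool_pos'],s['width'],s['wrist_force'],(s['tool_pos'][:2]-[.5263,-.3726])@[-.9933,.1155])
c=cam('scene'); cv2.imwrite('pics/crop9.png',cv2.resize(c['pixels'][205:250,125:170],None,fx=12,fy=12,interpolation=cv2.INTER_CUBIC))
E
```

```text
[ 0.46480949 -0.36530357  0.03984965] 0.2935778060740122 [ 5.46324415 -4.34928286  1.51060007] 0.0619212655315218
```

View pics/crop9.png

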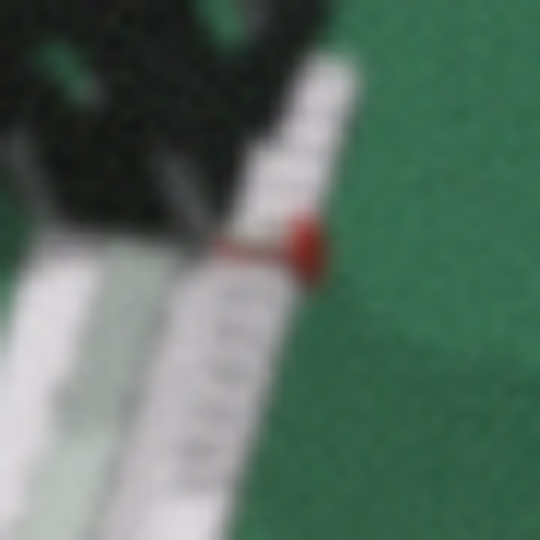

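The red line at (250,245) shows again just beside the pointer. The first hold was therefore on the mark, and this one is about 2 mm past it. I return the tab home and let go.

Emit:
play_rows --steps '[-0.012,0,0,0,-0.024,0,0,0,-0.036,0,0,0,-0.048,0,0,0,-0.058,0,0,0,-0.063,0,0,0,-0.063,0,0,0,-0.063,0,0,0]'

```text
time: 36.83
tool_pos: [0.5261, -0.3725, 0.0398]
tcp_rot: [0.182, 3.134, -0.004]
wrist_force: [0.7, -5.1, 4.8]
width: 0.292
grip_force: 70.7
```

Emit:
play_rows --steps '[0,0,0,0,0,0,0,0,0,0,0,0,0,0,0,0,0,0,-0.05,0,0,0,-0.11,0,0,0,-0.16,0,0,0,-0.16,0]' --jaw 80

```text
time: 37.83
tool_pos: [0.5285, -0.3735, 0.2054]
tcp_rot: [0.182, 3.127, -0.01]
wrist_force: [0.5, -0.3, 0.6]
width: 0.691
grip_force: 0.0
```

Emit:
play_rows --steps '[0.1,0.2,0,0,0.1,0.2,0,0,0.1,0.2,0,0,0.1,0.2,0,0,0.1,0.2,0,0,0.1,0.2,0,0]'

```text
time: 38.58
tool_pos: [0.4493, -0.1612, 0.1981]
tcp_rot: [-0.182, -3.136, 0.0]
wrist_force: [0.1, 0.3, 0.3]
width: 0.685
grip_force: 0.0
```

```bash
python3 - <<'E'
from h import *
s=bot.read_state(); print(s['tool_pos'],s['wrist_force'],s['time'])
c=cam('scene','end.png')
E
```

```text
[ 0.44932524 -0.16117389  0.19812057] [0.0810074  0.32289966 0.297131  ] 38.575
```

View pics/end.png

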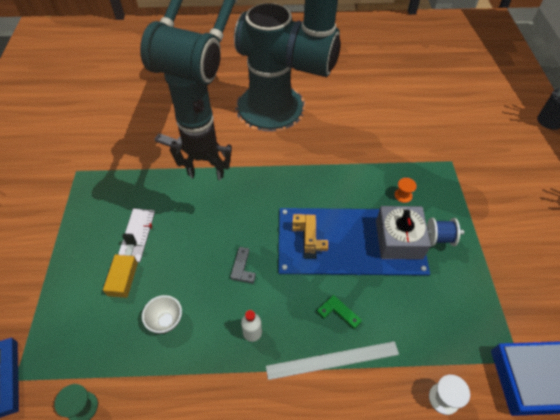

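The final picture shows the pile standing at (310,232), the knob at zero at (404,225) and the tab home at (129,239). The bowl, bottle and spool have not moved, so I hand the job in.

```bash
python3 -c "
from workcell import bot
print(bot.finish_job())"
```

```text
the job is handed in; nothing more can be done
None
```

The job is handed in (no verdict came back): the three brass plates are piled on the rail with feet alternating, the knob is at its zero stop, and the tab was held at the red mark for over a second and returned home; bottle, bowl and spool were not touched.

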